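# Test-fire the rat trap before it goes out in the record store

## Task

Test-fire the rat trap on the desk: press its setting lever down until the trigger catches and the jaw stays open by itself, let go, then trip it by pressing the front lip of the treadle so that the jaw snaps shut. Press only as hard as it needs, because the plastic cracks if it is forced, keep the robot clear of the jaw bow, and leave the jar, stapler and stamp where they stand.

Things in the scene. Friction and masses are not known exactly. Their poses are not given: they have to be found in the camera images.
- trap: Rat snap trap, grey base and black moving parts, screwed down on a plywood board 250 x 130 x 10 mm; does not move. Origin on the desk under the board, on the trap's middle line. x points out of its mouth (treadle end), y to its left, z up. Base with its two side walls 84 mm wide, wall tops 48 mm above the desk; rear cheeks 62 mm.
- jaw_hinge (a point): Middle of the jaw's steel hinge pin, 54 mm above the desk, at x = -20 mm in the trap's frame; the pin lies along the trap's y axis. Fixed.
- jaw (a joint): Opening of the jaw, rad: 0 shut; grows as the lever goes down and the bow rises. The sear catches somewhere from 0.80 to 1.24, different each time and not seen from outside. A backstop, yielding 1 mm of lever travel per 8 N or so, is met 0.06 rad (3 mm of lever travel) past the catch. Let go, a caught jaw falls back to its catch angle and stays; an uncaught one snaps shut.
- setting_lever: Setting lever: black plate behind the hinge, part of the jaw, 44 mm wide, 5 mm thick, 70 mm long from the hinge, a 3.5 mm ridge across its last 4 mm. Origin on the hinge axis; -x runs along the plate to its free end, z out of its top face. Jaw shut, it rises rearward at 0.74 rad; jaw at q, at 0.74 - q. Spring: 6 N at the pad to start, 12 N at the catch, plus rubbing. Cracks above 26 N.
- lever_pad (a point): Where to press the setting lever: on its top face, 50 mm from the hinge, in the middle of its width. Moves with it, on an arc about the hinge.
- bow: The jaw's bow: black U frame 82 mm wide, arms 10 mm high, toothed front bar 72 mm from the hinge. Origin on the hinge axis, x along the arms to the front bar, y along the pin. Shut, it lies level. Snapping shut it sweeps all within 80 mm of the hinge, above and in front; the robot must not touch it or be hit.
- treadle: Treadle (trigger pedal): black plate running forward under the bow from a pivot 24 mm above the desk at x = 26 mm in the trap's frame. Origin on the pivot axis, x forward, y left, z up. Front part 60 mm wide, 38 to 88 mm ahead of the pivot. With the jaw set, it trips once its lip is pushed down 6 to 10 mm; stiff at first (5 to 9 N), it may give in two steps. Full travel 13 mm. Cracks above 18 N.
- treadle_lip (a point): Where to press to trip the trap: middle of the top face of the treadle's lip, 68 mm ahead of its pivot, 114 mm ahead of the jaw hinge (34 mm beyond the bow's reach), about 34 mm above the desk.
- bait_jar: Closed amber glass bait jar with a white lid, 60 mm across, 75 mm high, upright. Origin: centre of its underside. A bystander.
- stapler: Steel desk stapler, 140 x 34 mm, about 46 mm high. Origin: centre of its underside, x along it. A bystander.
- date_stamp: Wooden hand stamp, foot 44 mm across, 78 mm high, upright. Origin: centre of its underside. A bystander.

How it is judged:
By the outcome, as a careful person would: the job done as asked, in the order asked, and still so for the second after the job is handed in, with the robot touching nothing.
It also fails if it takes over 67 s, if anything falls off the work surface, if the arm or the gripper's body presses on something with over 40 N, if the wrist force passes 120 N, or if a joint passes its speed limit or range.

## Robot

A 6-joint arm with a two-finger parallel gripper is mounted at the origin on the work surface. World frame = base frame: x ahead of the robot, y to its left, z up, the work surface at z = 0. Lengths are in m, angles in rad, forces in N, time in s.
With the tool pointing down it reaches from about 0.325 to 0.925 m from the base axis. Payload 3.1 kg.
Tool frame: the origin (TCP) lies where the fingers leave the gripper's body, on its centre line; the fingertips stand env.tip_extent ahead of it and the grasp point (between the pads) lies 54 mm ahead of it (env.tip_extent is the distance from the TCP to the fingertips, in m); z points along the fingers, y is the line along which they close (so a half turn about z gives the same grasp; the last joint's range is limited). The gripper opens to 85 mm and grips with 20 to 120 N. Pads are 22 mm wide; open, the fingers measure 114 mm over their backs; the gripper's body (76 mm by 85 mm) begins 54 mm behind the grasp point. The pads swing forward as they close: fully open they stand 13 mm farther back than shut.
Start: joints at [-1.298, 0.217, 1.613, -0, 1.311, -0.112], TCP at [0.235, -0.579, 0.304] pointing down, gripper open.
Joint ranges: [-2.75, 2.75], [-0.78, 2.1], [0.31, 2.55], [-1.13, 4.27], [0.13, 2.63], [-2.58, 2.58]. Speed limits (rad/s): [2.79, 2.79, 3.14, 3.14, 3.14, 3.14].

## Interface

Orientations are given as [roll, pitch, yaw] about the fixed x, y, z axes, in that order (R = Rz(yaw) Ry(pitch) Rx(roll)).
In Python, from plant import env gives the robot as it stands. The module is installed in compiled form; this text tells all that it offers.
- The arm moves only by the tool carry_out, never from a script. Its argument "motion" is a list that holds one entry, the list of rows, each a list of 7 numbers: the shift along the world's x, y, z in m, then the turn, a rotation vector about the world's x, y, z in degrees, then the closure in counts, from 0 (fully open) to 255 (shut). In form: [[[dx, dy, dz, wx, wy, wz, fingers], ...]]. A call has exactly 8 rows; each row is the pose to reach, as a shift and turn from the pose commanded when the call began; what a row does not reach only later rows make up. A row lasts 1/12 s, in which the tool goes at most 41.7 mm and 7.16 degrees, less where a joint would pass 70% of its speed; a pose out of reach is approached as far as the arm can. A call with a gripper value outside its range is refused whole. The fingers move at their own pace and stop on an object; "force" is the grip in N (left out, the last holds). Time passes only in rows, so rows that repeat a pose let the fingers close, or fill a call up. It gives the time, the measured TCP pose, the force, the opening and the grip force at its end, in the units of the state.
- env.observe(): the state, without advancing time (a new reading comes with each control period).
- env.read_camera(name): name is "scene" or "side" or "wrist"; returns the picture (400x640x3 uint8, red, green, blue); there is no depth.
- env.get_calibration(name): a dict with "fx", "fy", "cx", "cy" (pixels), "R" (3x3) and "t" (3): a world point X has camera coordinates R X + t. Camera axes: x right, y down, z forward; pixel columns grow to the right and rows downward; lengths in m; the calibration is good to about 2 mm. A picture is of the moment at which its call begins: read the wrist's pose just before it. get_calibration takes no time and is no camera call; for the wrist camera it gives the pose at the moment of the call.
- env.sign_off(): hands the job in; it is judged then, once.
The state is a dict: "clock": time; "q": joint angles; "joint_vel": joint speeds; "joint_torque": joint torques, N m; "ee_pos": TCP position; "orientation": TCP orientation; "contact_force": force on the tool from outside, world axes, zero at the start; "wrist_torque": the same for the moment, N m; "grip_width": finger opening in m; "grasp_force": force on a finger pad.
Only numpy, scipy, OpenCV 4.12 (cv2) and the standard library are available. Lean on these libraries where they do the work, as an engineer would, in place of code of your own. Each camera call takes 0.05 s, during which the arm holds its last target. There are 200 camera calls.

## Working session

There is one attempt and no reset: what is moved stays moved. The work goes in short steps, Python scripts to look and compute and a tool call to move; the robot and the scene stay as the last step left them, time stands still between calls to the robot, and variables do not carry over. Pictures are saved under pics/ and viewed, at most 10 in all, crops included, and the job is handed in when it is done.

Besides the shell and the picture viewer there is one more tool, called after ">>>" in YAML: its name, and indented under it one key for each argument. carry_out: Moves the arm, as the interface text tells. Its arguments: {"type":"object","properties":{"motion":{"type":"array","items":{"type":"array","items":{"type":"array","items":{"type":"number"}}}},"force":{"type":"number"}},"required":["motion"]}

```bash
mkdir -p pics; python3 - <<'E'
from plant import env
import cv2,numpy as np
print(env.tip_extent,env.observe())
for n in("scene","side"):
    im=env.read_camera(n);cv2.imwrite(f"pics/{n}0.png",im[:,:,::-1]);c=env.get_calibration(n)
    print(n,c, -c["R"].T@c["t"])
E
```

```text
0.0726 {'clock': 0.0, 'q': array([-1.29822880e+00,  2.17799686e-01,  1.61490083e+00,  2.08412384e-05,
        1.31129908e+00, -1.12203092e-01]), 'joint_vel': array([ 0.00013144, -0.0006538 , -0.00181383, -0.00098295, -0.00020092,
        0.00011123]), 'joint_torque': array([ 1.75561821e-03, -3.96840084e+01, -3.03853905e+01,  8.89672106e-05,
        9.69354442e-03, -5.33260774e-06]), 'ee_pos': array([ 0.23444454, -0.57868473,  0.30255721]), 'orientation': array([-3.13920310e+00, -2.89503705e-04,  3.84764896e-01]), 'contact_force': array([ 0.20134057,  0.11781369, -0.09351847]), 'wrist_torque': array([-0.00328036, -0.02311915, -0.01385805]), 'grasp_force': 0.0, 'grip_width': 0.08516640139085624}
scene {'fx': 413.4436097404722, 'fy': 413.4436097404722, 'cx': 319.6313306564301, 'cy': 197.3896360280089, 'R': array([[-0.17029918,  0.98527913,  0.01494052],
       [ 0.75252253,  0.13982734, -0.6435512 ],
       [-0.63616667, -0.09835316, -0.76525723]]), 't': array([ 0.11884463, -0.36692179,  1.43297691])} [1.2079682  0.07514837 0.85868738]
side {'fx': 450.75546692287304, 'fy': 450.75546692287304, 'cx': 317.9698827606969, 'cy': 196.51436444763632, 'R': array([[-0.67423945, -0.73851009, -0.00200269],
       [-0.50399017,  0.46210797, -0.72969181],
       [ 0.53981022, -0.49097767, -0.68377325]]), 't': array([0.36777236, 0.33088013, 0.9746671 ])} [-0.11140829  0.59724103  0.90862834]
```

View pics/scene0.png

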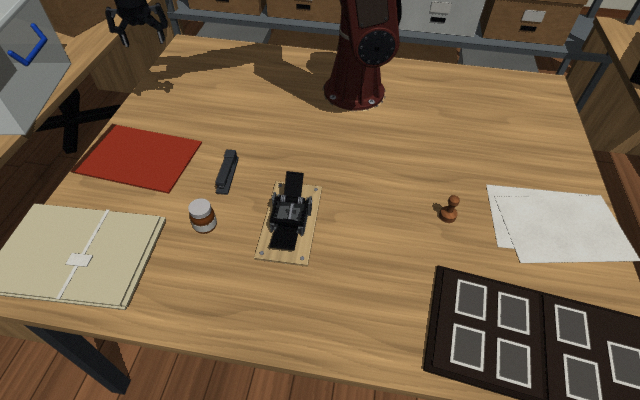

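View pics/side0.png

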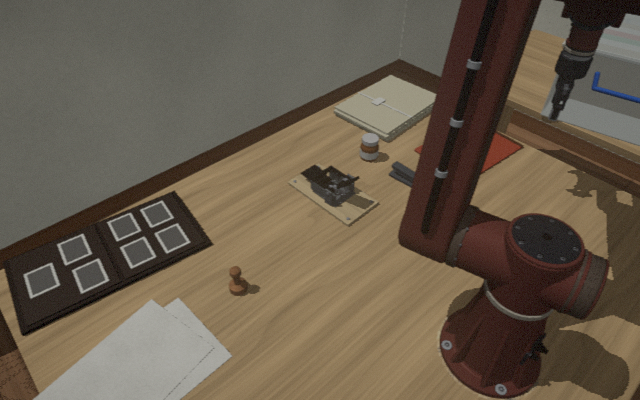

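The scene view shows the trap board at about (289,223), with its lever toward the robot and its treadle away. The jar is at (203,215), the stapler at (227,171) and the stamp at (450,208). In the side view the trap is at (333,190). Next I'll enlarge both.

```bash
python3 - <<'E'
import cv2,numpy as np
a=cv2.imread("pics/scene0.png")[160:280,235:345];b=cv2.imread("pics/side0.png")[120:240,275:395]
r=lambda i:cv2.resize(i,(390,int(390*i.shape[0]/i.shape[1])),interpolation=cv2.INTER_CUBIC)
a,b=r(a),r(b);h=max(len(a),len(b))
p=lambda i:cv2.copyMakeBorder(i,0,h-len(i),0,10,0)
cv2.imwrite("pics/z0.png",cv2.convertScaleAbs(np.hstack([p(a),p(b)]),alpha=1.5))
print(390/110,390/120)
E
```

```text
3.5454545454545454 3.25
```

View pics/z0.png

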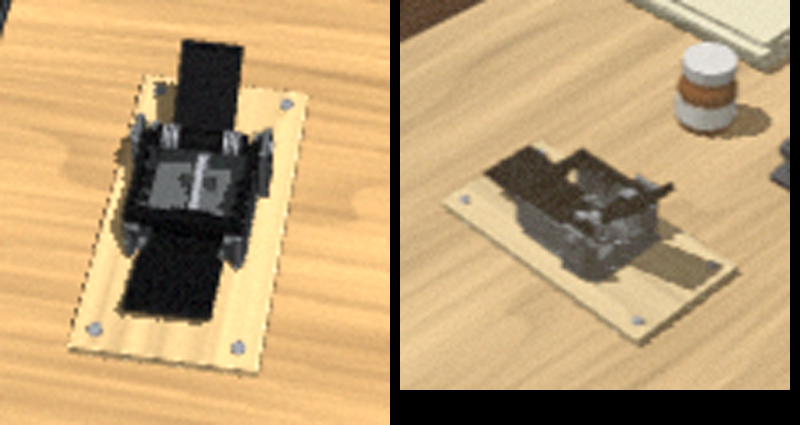

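The crops give the board's corners. In the scene crop they are (145,75), (308,95), (258,368) and (70,346). In the side crop they are (443,203), (640,340) and (737,268).

```bash
cat > h.py <<'E'
import numpy as np
from plant import env
def ray(n,uv,z):
    c=env.get_calibration(n);o=-c["R"].T@c["t"]
    d=c["R"].T@np.array([(uv[0]-c["cx"])/c["fx"],(uv[1]-c["cy"])/c["fy"],1]);return o+d*(z-o[2])/d[2]
def proj(n,X):
    c=env.get_calibration(n);p=c["R"]@np.array(X)+c["t"];return [c["fx"]*p[0]/p[2]+c["cx"],c["fy"]*p[1]/p[2]+c["cy"]]
E
python3 - <<'E'
from h import *
np.set_printoptions(precision=4,suppress=True)
s=lambda x,y:(235+x/3.5455-.36,160+y/3.5455-.36); d=lambda x,y:(275+(x-400)/3.25-.35,120+y/3.25-.35)
S=[ray("scene",s(*p),.01) for p in[(145,75),(308,95),(258,368),(70,346)]]
D=[ray("side",d(*p),.01) for p in[(540,148),(443,203),(640,340),(737,268)]]
print(np.array(S));print(np.array(D))
for a,b in((0,1),(1,2),(2,3),(3,0)):print(np.linalg.norm(S[a]-S[b]),np.linalg.norm(D[a]-D[b]))
print(np.mean(S,0),np.arctan2(*(S[2]+S[3]-S[0]-S[1])[1::-1]),np.arctan2(*(D[1]-D[2])[1::-1]), (D[1]+D[3])/2)
print("lip front z.034",ray("scene",s(122,312),.036),ray("scene",s(212,318),.036))
z=.054+.07*np.sin(.74)
print("lever end",ray("scene",s(180,40),z),ray("scene",s(243,46),z))
for n,uv in(("jar",(203,230)),("stapler",(226,190)),("stapl",(229,160)),("stamp",(448,218))):print(n,ray("scene",uv,0))
E
```

```text
[[ 0.4656 -0.1643  0.01  ]
 [ 0.4628 -0.0355  0.01  ]
 [ 0.7087 -0.0276  0.01  ]
 [ 0.7146 -0.1552  0.01  ]]
[[ 0.7051 -0.1447  0.01  ]
 [ 0.7064 -0.0239  0.01  ]
 [ 0.4596 -0.0347  0.01  ]
 [ 0.4633 -0.1601  0.01  ]]
0.12875758408102755 0.12079760569235591
0.246026798011591 0.2470095006243215
0.12772201797754795 0.12547770311280812
0.24920251047470954 0.24230050626375743
[ 0.5879 -0.0957  0.01  ] 0.03440901396458768 0.04363699922909387 [ 0.5848 -0.092   0.01  ]
lip front z.034 [ 0.6981 -0.1214  0.036 ] [ 0.692  -0.0616  0.036 ]
lever end [ 0.508  -0.1221  0.1012] [ 0.5055 -0.0769  0.1012]
jar [ 0.6544 -0.3072  0.    ]
stapler [ 0.515  -0.2923  0.    ]
stapl [ 0.4018 -0.3201  0.    ]
stamp [0.5022 0.3075 0.    ]
```

```bash
cat >> h.py <<'E'
from scipy.spatial.transform import Rotation as Ro
YAW=.04; H=np.array([.560,-.0963,.054]); T=Ro.from_euler('z',YAW)
def press(q,tilt,gap=0,L=.05,TE=.0726):  # TCP with fingertip rear corner on lever at L
    a=.74-q; n=np.array([np.sin(a),0,np.cos(a)])
    c=np.array([-np.cos(a),0,np.sin(a)])*L+n*(.0025+gap)
    t=np.radians(tilt); up=np.array([-np.sin(t),0,np.cos(t)]);f=np.array([np.cos(t),0,np.sin(t)])
    return H+T.apply(c+.011*f+TE*up), T*Ro.from_euler('y',-t)*Ro.from_euler('x',np.pi)
def shift(P,R):
    o=env.observe();d=P-o["ee_pos"]
    w=(R*Ro.from_euler('xyz',o["orientation"]).inv()).as_rotvec(degrees=True)
    return np.round(d*1000,1),np.round(w,1)
E
python3 - <<'E'
from h import *
for q,t,g in((0,20,.06),(0,20,.0),(.74,34,0),(1.3,34,0)):
  P,R=press(q,t,g);print(P,*shift(P,R))
E
```

```text
[ 0.55073294 -0.09667088  0.20585259] [316.3 482.  -96.8] [  4.1 -19.7 -19.6]
[ 0.51030803 -0.09828874  0.16154447] [ 275.8  480.4 -141.1] [  4.1 -19.7 -19.6]
[ 0.47858718 -0.09955825  0.12283925] [ 244.1  479.2 -179.8] [  7.1 -33.4 -19.2]
[ 0.48489141 -0.09930595  0.09589808] [ 250.4  479.4 -206.8] [  7.1 -33.4 -19.2]
```

>>> carry_out:
  motion:
    - [[0.035, 0.04, -0.01, 1, -3, -3, 255], [0.07, 0.08, -0.02, 2, -6, -6, 255], [0.1, 0.11, -0.03, 2, -9, -9, 255], [0.12, 0.145, -0.04, 3, -12, -12, 255], [0.14, 0.18, -0.05, 3, -15, -15, 255], [0.16, 0.215, -0.05, 4, -18, -18, 255], [0.18, 0.25, -0.05, 4, -20, -20, 255], [0.2, 0.28, -0.05, 4, -20, -20, 255]]
  force: 40

```text
clock: 0.77
ee_pos: [0.4246, -0.311, 0.2521]
orientation: [3.141, -0.353, 0.029]
contact_force: [0.8, -0.7, 0.0]
grip_width: 0.0
grasp_force: 0.0
```

>>> carry_out:
  motion:
    - [[0.012, 0.035, 0, 0, 0, 0, 255], [0.024, 0.07, 0, 0, 0, 0, 255], [0.036, 0.105, 0, 0, 0, 0, 255], [0.048, 0.14, 0, 0, 0, 0, 255], [0.06, 0.17, 0, 0, 0, 0, 255], [0.072, 0.19, 0, 0, 0, 0, 255], [0.076, 0.2, 0, 0, 0, 0, 255], [0.076, 0.2, 0, 0, 0, 0, 255]]

```text
clock: 1.43
ee_pos: [0.5017, -0.1112, 0.2536]
orientation: [3.139, -0.353, 0.036]
contact_force: [0.7, 0.9, -0.4]
grip_width: -0.0002
grasp_force: 0.0
```

```bash
python3 - <<'E'
from h import *
import cv2
print(env.tip_extent,env.observe())
P,R=press(0,20,.03);print(P,*shift(P,R))
P,R=press(0,20,.0);print(P,*shift(P,R))
im=env.read_camera("wrist");cv2.imwrite("pics/w0.png",cv2.convertScaleAbs(im[:,:,::-1],alpha=1.3))
for x,z in((94,34),(114,34)):
  X=H+T.apply([.001*(x+20),0,.001*z-.054]);print(proj("wrist",X))
for s in(.022,-.022): print("lev",proj("wrist",H+T.apply([-.0517+.0017,s,.0472+.002])))
E
```

```text
0.0726 {'clock': 1.4333, 'q': array([-0.42398683, -0.12989244,  2.10093999,  0.20045901,  0.86018708,
        1.00379334]), 'joint_vel': array([-0.0547366 ,  0.00122668, -0.00014866, -0.01212491,  0.00080788,
       -0.04384168]), 'joint_torque': array([  0.71385127, -24.08890843, -29.79367018,   0.56862161,
        -1.12098075,   0.18827805]), 'ee_pos': array([ 0.50167721, -0.11123872,  0.25363721]), 'orientation': array([ 3.13851671, -0.3532587 ,  0.03631895]), 'contact_force': array([ 0.66714172,  0.90898939, -0.39104221]), 'wrist_torque': array([0.02089208, 0.18351614, 0.03966824]), 'grasp_force': 0.0, 'grip_width': -0.0001788377349016287}
[ 0.53052048 -0.09747981  0.18369853] [ 28.8  13.8 -69.9] [0.2 0.2 0.3]
[ 0.51030803 -0.09828874  0.16154447] [  8.6  12.9 -92.1] [0.2 0.2 0.3]
[np.float64(300.5087930550854), np.float64(88.48048467861132)]
[np.float64(300.42220903389193), np.float64(70.06340352595193)]
lev [np.float64(270.69607926482604), np.float64(253.81964463622717)]
lev [np.float64(323.8539060778569), np.float64(253.47601438147146)]
```

View pics/w0.png

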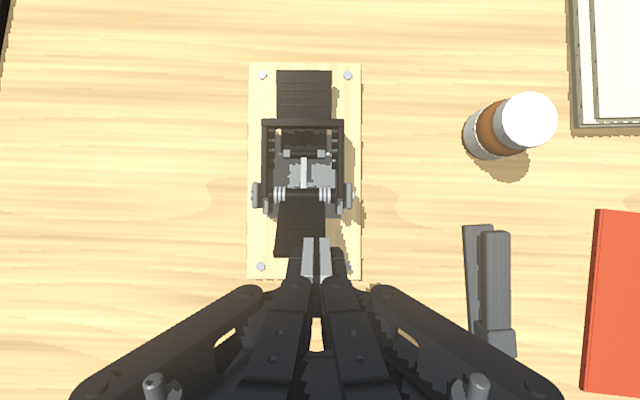

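The wrist view shows the lip's front edge at (303,70) and the lever's rear end at about (300,258). Both are within 3 mm of my estimate. I'll descend toward the lever.

>>> carry_out:
  motion:
    - [[0.014, 0.012, -0.01, 0, 0, 0, 255], [0.014, 0.012, -0.02, 0, 0, 0, 255], [0.014, 0.012, -0.035, 0, 0, 0, 255], [0.014, 0.012, -0.05, 0, 0, 0, 255], [0.012, 0.012, -0.065, 0, 0, 0, 255], [0.01, 0.012, -0.075, 0, 0, 0, 255], [0.01, 0.012, -0.08, 0, 0, 0, 255], [0.01, 0.012, -0.08, 0, 0, 0, 255]]

```text
clock: 2.15
ee_pos: [0.51, -0.102, 0.1722]
orientation: [3.139, -0.351, 0.031]
contact_force: [0.1, 1.0, -0.4]
grip_width: 0.0001
grasp_force: 0.0
```

```bash
python3 - <<'E'
from h import *
o=env.observe();print(o["ee_pos"],o["contact_force"],o["wrist_torque"])
for q,t in((0,20),(.2,23),(.4,27),(.6,31),(.75,34),(.9,34),(1.05,34),(1.2,34),(1.3,34)):
  P,R=press(q,t);print(q,*shift(P,R))
E
```

```text
[ 0.51004283 -0.10200063  0.17219709] [ 0.13447297  1.03195119 -0.36884503] [0.02029643 0.1741376  0.02835584]
0 [  0.3   3.7 -10.7] [0.1 0.1 0.6]
0.2 [ -9.8   3.3 -19.2] [ 0.2 -2.9  0.6]
0.4 [-19.4   2.9 -29.5] [ 0.4 -6.9  0.6]
0.6 [-27.1   2.6 -40.8] [  0.5 -10.9   0.6]
0.75 [-31.5   2.4 -49.9] [  0.6 -13.9   0.6]
0.9 [-31.2   2.5 -57.4] [  0.6 -13.9   0.6]
1.05 [-29.8   2.5 -64.7] [  0.6 -13.9   0.6]
1.2 [-27.4   2.6 -71.8] [  0.6 -13.9   0.6]
1.3 [-25.2   2.7 -76.3] [  0.6 -13.9   0.6]
```

>>> carry_out:
  motion:
    - [[0.0, 0.001, -0.004, 0, 0, 0, 255], [0.0, 0.002, -0.008, 0, 0, 0, 255], [0.0, 0.003, -0.011, 0, 0, 0, 255], [-0.003, 0.003, -0.013, 0, -1, 0, 255], [-0.005, 0.003, -0.015, 0, -1.5, 0, 255], [-0.007, 0.003, -0.017, 0, -2, 0, 255], [-0.01, 0.003, -0.019, 0, -3, 0, 255], [-0.01, 0.003, -0.019, 0, -3, 0, 255]]

```text
clock: 2.82
ee_pos: [0.5033, -0.099, 0.1572]
orientation: [3.134, -0.414, 0.032]
contact_force: [5.4, 4.4, 4.4]
grip_width: -0.0001
grasp_force: 3.2
```

>>> carry_out:
  motion:
    - [[-0.004, 0, -0.004, 0, -2, 0, 255], [-0.008, 0, -0.008, 0, -4, 0, 255], [-0.012, 0, -0.013, 0, -6, 0, 255], [-0.015, 0, -0.017, 0, -7.5, 0, 255], [-0.017, 0, -0.021, 0, -9, 0, 255], [-0.02, 0, -0.026, 0, -11, 0, 255], [-0.02, 0, -0.026, 0, -11, 0, 255], [-0.02, 0, -0.026, 0, -11, 0, 255]]

```text
clock: 3.48
ee_pos: [0.4835, -0.1001, 0.1318]
orientation: [3.125, -0.604, 0.037]
contact_force: [-3.8, -0.3, 10.6]
grip_width: 0.0
grasp_force: 5.0
```

```bash
python3 - <<'E'
from h import *
import cv2
o=env.observe();print(o["ee_pos"],o["contact_force"],o["wrist_torque"])
P,R=press(.75,34);print(*shift(P,R))
im=env.read_camera("side");cv2.imwrite("pics/s1.png",cv2.resize(cv2.convertScaleAbs(im[110:240,265:405,::-1],alpha=1.5),None,fx=4,fy=4,interpolation=2))
print(env.observe()["contact_force"],env.observe()["ee_pos"])
E
```

```text
[ 0.48350174 -0.10005345  0.13179233] [-3.82528078 -0.34584732 10.55110356] [ 0.13169876 -0.20303992  0.05396462]
[-4.9  0.5 -9.5] [0.8 0.6 0.7]
[-3.54491267  0.30240179 11.89948318] [ 0.483506   -0.10001796  0.13183319]
```

View pics/s1.png

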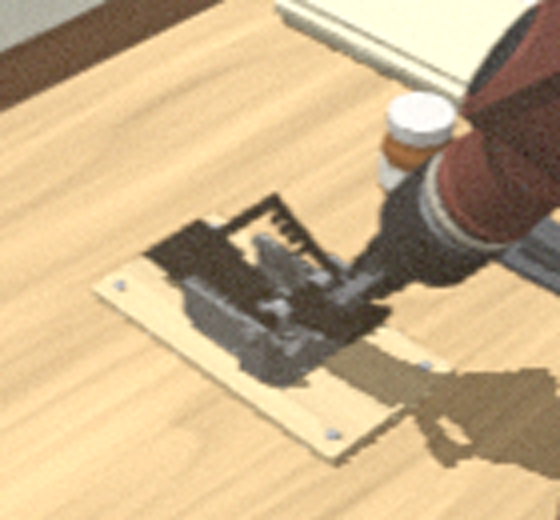

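The side view shows the bow raised, with its bar at about (275,215), and the fingers bearing on the lever. I'll go on in smaller steps.

>>> carry_out:
  motion:
    - [[-0.001, 0, -0.002, 0, 0, 0, 255], [-0.002, 0, -0.004, 0, 0, 0, 255], [-0.003, 0, -0.006, 0, 0, 0, 255], [-0.003, 0, -0.008, 0, 0, 0, 255], [-0.003, 0, -0.009, 0, 0, 0, 255], [-0.003, 0, -0.009, 0, 0, 0, 255], [-0.003, 0, -0.009, 0, 0, 0, 255], [-0.003, 0, -0.009, 0, 0, 0, 255]]

```text
clock: 4.2
ee_pos: [0.4815, -0.1002, 0.1237]
orientation: [3.124, -0.605, 0.038]
contact_force: [-2.0, 0.3, 12.1]
grip_width: -0.0001
grasp_force: 5.9
```

>>> carry_out:
  motion:
    - [[0, 0, -0.001, 0, 0, 0, 255], [0, 0, -0.002, 0, 0, 0, 255], [0, 0, -0.002, 0, 0, 0, 255], [0, 0, -0.002, 0, 0, 0, 255], [0, 0, -0.002, 0, 0, 0, 255], [0, 0, -0.002, 0, 0, 0, 255], [0, 0, -0.002, 0, 0, 0, 255], [0, 0, -0.002, 0, 0, 0, 255]]

```text
clock: 4.87
ee_pos: [0.4813, -0.1001, 0.1216]
orientation: [3.124, -0.605, 0.038]
contact_force: [-2.7, 0.9, 13.1]
grip_width: -0.0001
grasp_force: 6.6
```

>>> carry_out:
  motion:
    - [[0, 0, -0.001, 0, 0, 0, 255], [0, 0, -0.002, 0, 0, 0, 255], [0, 0, -0.002, 0, 0, 0, 255], [0, 0, -0.002, 0, 0, 0, 255], [0, 0, -0.002, 0, 0, 0, 255], [0, 0, -0.002, 0, 0, 0, 255], [0, 0, -0.002, 0, 0, 0, 255], [0, 0, -0.002, 0, 0, 0, 255]]

```text
clock: 5.53
ee_pos: [0.4812, -0.1001, 0.1195]
orientation: [3.124, -0.605, 0.038]
contact_force: [-2.0, 1.4, 12.1]
grip_width: -0.0001
grasp_force: 6.4
```

>>> carry_out:
  motion:
    - [[0, 0, -0.001, 0, 0, 0, 255], [0, 0, -0.002, 0, 0, 0, 255], [0, 0, -0.002, 0, 0, 0, 255], [0, 0, -0.002, 0, 0, 0, 255], [0, 0, -0.002, 0, 0, 0, 255], [0, 0, -0.002, 0, 0, 0, 255], [0, 0, -0.002, 0, 0, 0, 255], [0, 0, -0.002, 0, 0, 0, 255]]

```text
clock: 6.2
ee_pos: [0.4812, -0.1001, 0.1176]
orientation: [3.124, -0.605, 0.038]
contact_force: [-4.9, 1.0, 14.3]
grip_width: -0.0
grasp_force: 7.6
```

>>> carry_out:
  motion:
    - [[0.001, 0, -0.001, 0, 0, 0, 255], [0.001, 0, -0.002, 0, 0, 0, 255], [0.001, 0, -0.002, 0, 0, 0, 255], [0.001, 0, -0.002, 0, 0, 0, 255], [0.001, 0, -0.002, 0, 0, 0, 255], [0.001, 0, -0.002, 0, 0, 0, 255], [0.001, 0, -0.002, 0, 0, 0, 255], [0.001, 0, -0.002, 0, 0, 0, 255]]

```text
clock: 6.87
ee_pos: [0.4815, -0.1001, 0.1148]
orientation: [3.124, -0.604, 0.038]
contact_force: [-5.8, -0.0, 13.8]
grip_width: -0.0002
grasp_force: 6.9
```

>>> carry_out:
  motion:
    - [[0.0005, 0, -0.001, 0, 0, 0, 255], [0.0005, 0, -0.002, 0, 0, 0, 255], [0.0005, 0, -0.002, 0, 0, 0, 255], [0.0005, 0, -0.002, 0, 0, 0, 255], [0.0005, 0, -0.002, 0, 0, 0, 255], [0.0005, 0, -0.002, 0, 0, 0, 255], [0.0005, 0, -0.002, 0, 0, 0, 255], [0.0005, 0, -0.002, 0, 0, 0, 255]]

```text
clock: 7.53
ee_pos: [0.4817, -0.1, 0.1125]
orientation: [3.124, -0.603, 0.038]
contact_force: [-4.9, -0.3, 12.5]
grip_width: -0.0003
grasp_force: 6.5
```

>>> carry_out:
  motion:
    - [[0.001, 0, -0.001, 0, 0, 0, 255], [0.001, 0, -0.002, 0, 0, 0, 255], [0.001, 0, -0.002, 0, 0, 0, 255], [0.001, 0, -0.002, 0, 0, 0, 255], [0.001, 0, -0.002, 0, 0, 0, 255], [0.001, 0, -0.002, 0, 0, 0, 255], [0.001, 0, -0.002, 0, 0, 0, 255], [0.001, 0, -0.002, 0, 0, 0, 255]]

```text
clock: 8.2
ee_pos: [0.4822, -0.1, 0.1101]
orientation: [3.124, -0.602, 0.038]
contact_force: [-6.7, -0.7, 12.8]
grip_width: 0.0002
grasp_force: 6.7
```

>>> carry_out:
  motion:
    - [[0.0005, 0, -0.001, 0, 0, 0, 255], [0.0005, 0, -0.002, 0, 0, 0, 255], [0.0005, 0, -0.002, 0, 0, 0, 255], [0.0005, 0, -0.002, 0, 0, 0, 255], [0.0005, 0, -0.002, 0, 0, 0, 255], [0.0005, 0, -0.002, 0, 0, 0, 255], [0.0005, 0, -0.002, 0, 0, 0, 255], [0.0005, 0, -0.002, 0, 0, 0, 255]]

```text
clock: 8.87
ee_pos: [0.4827, -0.1, 0.1081]
orientation: [3.124, -0.602, 0.038]
contact_force: [-6.2, -0.0, 12.1]
grip_width: 0.0
grasp_force: 6.9
```

>>> carry_out:
  motion:
    - [[0.001, 0, -0.001, 0, 0, 0, 255], [0.001, 0, -0.002, 0, 0, 0, 255], [0.001, 0, -0.002, 0, 0, 0, 255], [0.001, 0, -0.002, 0, 0, 0, 255], [0.001, 0, -0.002, 0, 0, 0, 255], [0.001, 0, -0.002, 0, 0, 0, 255], [0.001, 0, -0.002, 0, 0, 0, 255], [0.001, 0, -0.002, 0, 0, 0, 255]]

```text
clock: 9.53
ee_pos: [0.4833, -0.0999, 0.1057]
orientation: [3.124, -0.601, 0.038]
contact_force: [-7.3, -2.0, 12.3]
grip_width: 0.0003
grasp_force: 7.0
```

>>> carry_out:
  motion:
    - [[0.0005, 0, -0.001, 0, 0, 0, 255], [0.0005, 0, -0.002, 0, 0, 0, 255], [0.0005, 0, -0.002, 0, 0, 0, 255], [0.0005, 0, -0.002, 0, 0, 0, 255], [0.0005, 0, -0.002, 0, 0, 0, 255], [0.0005, 0, -0.002, 0, 0, 0, 255], [0.0005, 0, -0.002, 0, 0, 0, 255], [0.0005, 0, -0.002, 0, 0, 0, 255]]

```text
clock: 10.2
ee_pos: [0.4839, -0.1, 0.1038]
orientation: [3.124, -0.601, 0.038]
contact_force: [-7.3, -0.9, 11.1]
grip_width: -0.0003
grasp_force: 7.0
```

>>> carry_out:
  motion:
    - [[0.001, 0, -0.001, 0, 0, 0, 255], [0.001, 0, -0.002, 0, 0, 0, 255], [0.001, 0, -0.002, 0, 0, 0, 255], [0.001, 0, -0.002, 0, 0, 0, 255], [0.001, 0, -0.002, 0, 0, 0, 255], [0.001, 0, -0.002, 0, 0, 0, 255], [0.001, 0, -0.002, 0, 0, 0, 255], [0.001, 0, -0.002, 0, 0, 0, 255]]

```text
clock: 10.87
ee_pos: [0.4847, -0.0999, 0.1017]
orientation: [3.124, -0.601, 0.038]
contact_force: [-7.8, -2.5, 12.8]
grip_width: 0.0
grasp_force: 7.3
```

>>> carry_out:
  motion:
    - [[0.001, 0, -0.001, 0, 0, 0, 255], [0.001, 0, -0.002, 0, 0, 0, 255], [0.001, 0, -0.002, 0, 0, 0, 255], [0.001, 0, -0.002, 0, 0, 0, 255], [0.001, 0, -0.002, 0, 0, 0, 255], [0.001, 0, -0.002, 0, 0, 0, 255], [0.001, 0, -0.002, 0, 0, 0, 255], [0.001, 0, -0.002, 0, 0, 0, 255]]

```text
clock: 11.53
ee_pos: [0.4856, -0.0999, 0.0996]
orientation: [3.124, -0.601, 0.038]
contact_force: [-8.6, -2.0, 12.5]
grip_width: -0.0001
grasp_force: 7.5
```

>>> carry_out:
  motion:
    - [[0.001, 0, -0.001, 0, 0, 0, 255], [0.001, 0, -0.002, 0, 0, 0, 255], [0.001, 0, -0.002, 0, 0, 0, 255], [0.001, 0, -0.002, 0, 0, 0, 255], [0.001, 0, -0.002, 0, 0, 0, 255], [0.001, 0, -0.002, 0, 0, 0, 255], [0.001, 0, -0.002, 0, 0, 0, 255], [0.001, 0, -0.002, 0, 0, 0, 255]]

```text
clock: 12.2
ee_pos: [0.4865, -0.0999, 0.0979]
orientation: [3.124, -0.601, 0.038]
contact_force: [-13.4, -2.0, 18.4]
grip_width: 0.0
grasp_force: 11.5
```

The force jumped to about 23 N, so the backstop is met. I'll ease off.

>>> carry_out:
  motion:
    - [[-0.001, 0, 0.002, 0, 0, 0, 255], [-0.002, 0, 0.003, 0, 0, 0, 255], [-0.002, 0, 0.004, 0, 0, 0, 255], [-0.003, 0, 0.005, 0, 0, 0, 255], [-0.003, 0, 0.006, 0, 0, 0, 255], [-0.003, 0, 0.006, 0, 0, 0, 255], [-0.003, 0, 0.006, 0, 0, 0, 255], [-0.003, 0, 0.006, 0, 0, 0, 255]]

```text
clock: 12.87
ee_pos: [0.4838, -0.0995, 0.103]
orientation: [3.126, -0.6, 0.037]
contact_force: [-1.0, -1.9, 5.6]
grip_width: -0.0
grasp_force: 2.7
```

>>> carry_out:
  motion:
    - [[-0.001, 0, 0.002, 0, 0, 0, 255], [-0.002, 0, 0.003, 0, 0, 0, 255], [-0.002, 0, 0.004, 0, 0, 0, 255], [-0.002, 0, 0.004, 0, 0, 0, 255], [-0.002, 0, 0.004, 0, 0, 0, 255], [-0.002, 0, 0.004, 0, 0, 0, 255], [-0.002, 0, 0.004, 0, 0, 0, 255], [-0.002, 0, 0.004, 0, 0, 0, 255]]

```text
clock: 13.53
ee_pos: [0.4809, -0.0986, 0.106]
orientation: [3.128, -0.598, 0.037]
contact_force: [1.1, -0.2, -0.3]
grip_width: 0.0001
grasp_force: 0.0
```

The force is zero and the arm is free, so the trap seems caught. I'll retreat back and up, then check.

>>> carry_out:
  motion:
    - [[-0.006, 0, 0.008, 0, 0, 0, 255], [-0.016, 0, 0.024, 0, 0, 0, 255], [-0.03, 0, 0.045, 0, 0, 0, 255], [-0.04, 0, 0.07, 0, 0, 0, 255], [-0.05, 0, 0.1, 0, 4, 0, 255], [-0.05, 0, 0.13, 0, 10, 0, 255], [-0.05, 0, 0.16, 0, 16, 0, 255], [-0.05, 0, 0.19, 0, 22, 0, 255]]

```text
clock: 14.2
ee_pos: [0.4302, -0.0989, 0.2985]
orientation: [3.14, -0.211, 0.03]
contact_force: [0.8, 0.4, 0.6]
grip_width: 0.0
grasp_force: 0.0
```

```bash
cat >> h.py <<'E'
def lip(gap=0,tilt=-25,X=.116,Z=.034,TE=.0726):
    t=np.radians(tilt); up=np.array([-np.sin(t),0,np.cos(t)]);f=np.array([np.cos(t),0,np.sin(t)])
    c=np.array([X,-.001,Z-.054+gap])
    return H+T.apply(c-.011*f+TE*up), T*Ro.from_euler('y',-t)*Ro.from_euler('x',np.pi)
E
python3 - <<'E'
from h import *
import cv2
o=env.observe();print(o["ee_pos"],o["contact_force"],o["q"])
for g in(.15,.03,0):
  P,R=lip(g);print(P,*shift(P,R))
a=env.read_camera("side")[110:240,265:405,::-1];b=env.read_camera("scene")[160:280,230:350,::-1]
cv2.imwrite("pics/s2.png",np.hstack([cv2.resize(cv2.convertScaleAbs(i,alpha=1.5),(400,390),interpolation=2) for i in(a,b)]))
E
```

```text
[ 0.43019655 -0.09889295  0.29845699] [0.80960644 0.43762039 0.61543928] [-0.43456427 -0.30091828  2.13277627  0.10269977  1.12182705  1.07039706]
[ 0.69664333 -0.09183215  0.25444675] [266.4   7.1 -44. ] [-1.2 37.1  0.5]
[ 0.69664333 -0.09183215  0.13444675] [ 266.4    7.1 -164. ] [-1.2 37.1  0.5]
[ 0.69664333 -0.09183215  0.10444675] [ 266.4    7.1 -194. ] [-1.2 37.1  0.5]
```

View pics/s2.png

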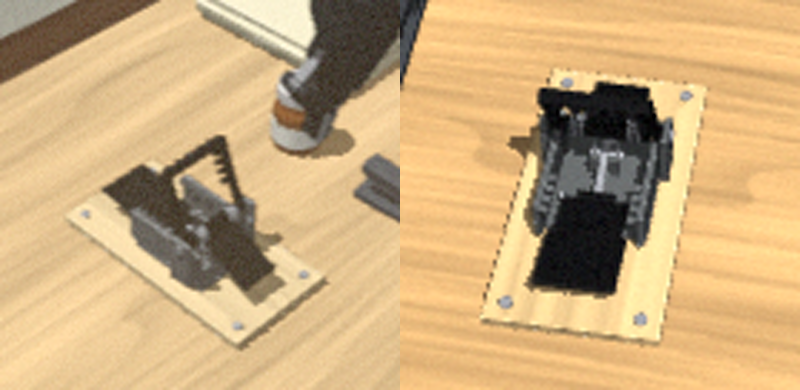

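The jaw stays open by itself, with the bow upright at about (220,145) in the left crop. Now I'll go over the trap at height to the treadle side.

>>> carry_out:
  motion:
    - [[0.03, 0.001, 0.01, 0, 4, 0, 255], [0.065, 0.002, 0.02, 0, 8, 0, 255], [0.1, 0.003, 0.02, 0, 13, 0, 255], [0.135, 0.004, 0.02, 0, 18, 0, 255], [0.17, 0.005, 0.02, 0, 23, 0, 255], [0.205, 0.006, 0.02, 0, 28, 0, 255], [0.24, 0.007, 0.02, 0, 33, 0, 255], [0.27, 0.007, 0.02, -1, 37, 0, 255]]

```text
clock: 14.97
ee_pos: [0.7028, -0.0916, 0.314]
orientation: [-3.137, 0.436, 0.032]
contact_force: [0.4, 0.4, -1.0]
grip_width: -0.0005
grasp_force: 0.0
```

>>> carry_out:
  motion:
    - [[0.005, 0, -0.02, 0, 0, 0, 255], [0.01, 0, -0.045, 0, 0, 0, 255], [0.01, 0, -0.075, 0, 0, 0, 255], [0.01, 0, -0.105, 0, 0, 0, 255], [0.01, 0, -0.13, 0, 0, 0, 255], [0.005, 0, -0.15, 0, 0, 0, 255], [0.005, 0, -0.16, 0, 0, 0, 255], [0.005, 0, -0.16, 0, 0, 0, 255]]

```text
clock: 15.63
ee_pos: [0.7035, -0.0912, 0.1511]
orientation: [-3.135, 0.439, 0.033]
contact_force: [-0.3, -0.1, -0.0]
grip_width: -0.0001
grasp_force: 0.0
```

```bash
python3 - <<'E'
from h import *
import cv2
o=env.observe();print(o["ee_pos"],o["orientation"],o["contact_force"],o["q"])
for g in(.03,0):
  P,R=lip(g);print(P,*shift(P,R))
a=env.read_camera("side")[90:240,255:405,::-1];b=env.read_camera("scene")[140:290,220:370,::-1]
cv2.imwrite("pics/s3.png",np.hstack([cv2.resize(cv2.convertScaleAbs(i,alpha=1.5),(400,400),interpolation=2) for i in(a,b)]))
E
```

```text
[ 0.70354273 -0.09123019  0.15107739] [-3.13536433  0.43896     0.03288358] [-0.34257074 -0.0856092  -0.00086975] [-0.19788501  0.75038074  1.20438716 -0.09136597  1.61664711  1.3571626 ]
[ 0.69664333 -0.09183215  0.13444675] [ -6.9  -0.6 -16.6] [-0.3 -0.2  0.6]
[ 0.69664333 -0.09183215  0.10444675] [ -6.9  -0.6 -46.6] [-0.3 -0.2  0.6]
```

View pics/s3.png

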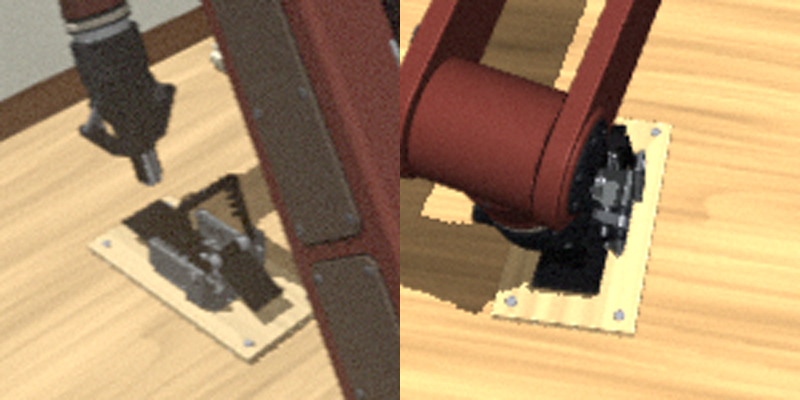

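The fingertips stand above the treadle lip, at about (150,180) in the side crop. They are clear of the bow, so I'll lower them.

>>> carry_out:
  motion:
    - [[-0.002, 0, -0.008, 0, 0, 0, 255], [-0.004, 0, -0.016, 0, 0, 0, 255], [-0.005, 0, -0.024, 0, 0, 0, 255], [-0.005, 0, -0.031, 0, 0, 0, 255], [-0.005, 0, -0.036, 0, 0, 0, 255], [-0.005, 0, -0.04, 0, 0, 0, 255], [-0.005, 0, -0.04, 0, 0, 0, 255], [-0.005, 0, -0.04, 0, 0, 0, 255]]

```text
clock: 16.4
ee_pos: [0.7009, -0.0916, 0.1157]
orientation: [-3.138, 0.432, 0.032]
contact_force: [0.3, 0.2, 0.3]
grip_width: 0.0001
grasp_force: 0.0
```

>>> carry_out:
  motion:
    - [[0, 0, -0.001, 0, 0, 0, 255], [0, 0, -0.002, 0, 0, 0, 255], [0, 0, -0.003, 0, 0, 0, 255], [0, 0, -0.004, 0, 0, 0, 255], [0, 0, -0.004, 0, 0, 0, 255], [0, 0, -0.004, 0, 0, 0, 255], [0, 0, -0.004, 0, 0, 0, 255], [0, 0, -0.004, 0, 0, 0, 255]]

```text
clock: 17.07
ee_pos: [0.7011, -0.0917, 0.1122]
orientation: [-3.138, 0.431, 0.032]
contact_force: [-0.4, -0.6, -0.0]
grip_width: -0.0001
grasp_force: 0.0
```

>>> carry_out:
  motion:
    - [[0, 0, -0.001, 0, 0, 0, 255], [0, 0, -0.002, 0, 0, 0, 255], [0, 0, -0.003, 0, 0, 0, 255], [0, 0, -0.003, 0, 0, 0, 255], [0, 0, -0.003, 0, 0, 0, 255], [0, 0, -0.003, 0, 0, 0, 255], [0, 0, -0.003, 0, 0, 0, 255], [0, 0, -0.003, 0, 0, 0, 255]]

```text
clock: 17.73
ee_pos: [0.7011, -0.0917, 0.1092]
orientation: [-3.138, 0.431, 0.032]
contact_force: [-0.4, 0.0, 0.1]
grip_width: -0.0
grasp_force: 0.0
```

>>> carry_out:
  motion:
    - [[-0.001, 0, -0.001, 0, 0, 0, 255], [-0.002, 0, -0.002, 0, 0, 0, 255], [-0.003, 0, -0.003, 0, 0, 0, 255], [-0.003, 0, -0.004, 0, 0, 0, 255], [-0.003, 0, -0.005, 0, 0, 0, 255], [-0.003, 0, -0.005, 0, 0, 0, 255], [-0.003, 0, -0.005, 0, 0, 0, 255], [-0.003, 0, -0.005, 0, 0, 0, 255]]

```text
clock: 18.4
ee_pos: [0.6981, -0.0917, 0.1041]
orientation: [-3.138, 0.431, 0.032]
contact_force: [-0.6, -0.5, 0.7]
grip_width: 0.0002
grasp_force: 0.0
```

>>> carry_out:
  motion:
    - [[0, 0, -0.001, 0, 0, 0, 255], [0, 0, -0.002, 0, 0, 0, 255], [0, 0, -0.003, 0, 0, 0, 255], [0, 0, -0.003, 0, 0, 0, 255], [0, 0, -0.003, 0, 0, 0, 255], [0, 0, -0.003, 0, 0, 0, 255], [0, 0, -0.003, 0, 0, 0, 255], [0, 0, -0.003, 0, 0, 0, 255]]

```text
clock: 19.07
ee_pos: [0.6984, -0.0917, 0.1029]
orientation: [-3.138, 0.431, 0.032]
contact_force: [-1.5, 0.2, 5.3]
grip_width: -0.0
grasp_force: 2.7
```

Contact is at z = 0.103. I'll continue in 2 mm steps.

>>> carry_out:
  motion:
    - [[0, 0, -0.001, 0, 0, 0, 255], [0, 0, -0.002, 0, 0, 0, 255], [0, 0, -0.002, 0, 0, 0, 255], [0, 0, -0.002, 0, 0, 0, 255], [0, 0, -0.002, 0, 0, 0, 255], [0, 0, -0.002, 0, 0, 0, 255], [0, 0, -0.002, 0, 0, 0, 255], [0, 0, -0.002, 0, 0, 0, 255]]

```text
clock: 19.73
ee_pos: [0.6985, -0.0918, 0.1022]
orientation: [-3.139, 0.432, 0.031]
contact_force: [-2.3, 0.4, 9.4]
grip_width: -0.0
grasp_force: 4.7
```

>>> carry_out:
  motion:
    - [[0, 0, -0.001, 0, 0, 0, 255], [0, 0, -0.002, 0, 0, 0, 255], [0, 0, -0.002, 0, 0, 0, 255], [0, 0, -0.002, 0, 0, 0, 255], [0, 0, -0.002, 0, 0, 0, 255], [0, 0, -0.002, 0, 0, 0, 255], [0, 0, -0.002, 0, 0, 0, 255], [0, 0, -0.002, 0, 0, 0, 255]]

```text
clock: 20.4
ee_pos: [0.6987, -0.0918, 0.0975]
orientation: [-3.138, 0.429, 0.032]
contact_force: [3.3, -0.1, 4.3]
grip_width: 0.0
grasp_force: 2.1
```

>>> carry_out:
  motion:
    - [[0, 0, -0.001, 0, 0, 0, 255], [0, 0, -0.002, 0, 0, 0, 255], [0, 0, -0.002, 0, 0, 0, 255], [0, 0, -0.002, 0, 0, 0, 255], [0, 0, -0.002, 0, 0, 0, 255], [0, 0, -0.002, 0, 0, 0, 255], [0, 0, -0.002, 0, 0, 0, 255], [0, 0, -0.002, 0, 0, 0, 255]]

```text
clock: 21.07
ee_pos: [0.6988, -0.0918, 0.0968]
orientation: [-3.139, 0.43, 0.032]
contact_force: [2.3, 0.9, 8.4]
grip_width: -0.0008
grasp_force: 4.0
```

```bash
python3 - <<'E'
from h import *
import cv2
a=env.read_camera("side")[90:240,255:405,::-1];b=env.read_camera("wrist")[:,120:520,::-1]
cv2.imwrite("pics/s4.png",np.hstack([cv2.resize(cv2.convertScaleAbs(i,alpha=1.5),(400,400),interpolation=2) for i in(a,b)]))
E
```

```text
(no output)
```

View pics/s4.png

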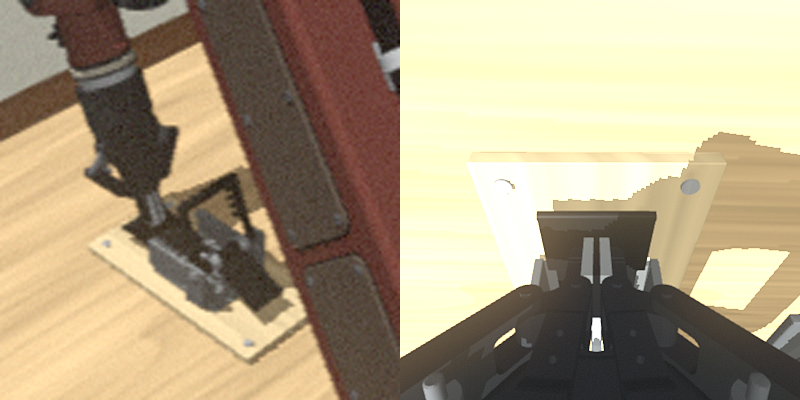

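The bow is still upright at about (235,190), so this was only the first step. I'll press on gently.

>>> carry_out:
  motion:
    - [[0, 0, -0.001, 0, 0, 0, 255], [0, 0, -0.002, 0, 0, 0, 255], [0, 0, -0.002, 0, 0, 0, 255], [0, 0, -0.002, 0, 0, 0, 255], [0, 0, -0.002, 0, 0, 0, 255], [0, 0, -0.002, 0, 0, 0, 255], [0, 0, -0.002, 0, 0, 0, 255], [0, 0, -0.002, 0, 0, 0, 255]]

```text
clock: 21.83
ee_pos: [0.6973, -0.0916, 0.0927]
orientation: [-3.138, 0.434, 0.032]
contact_force: [-1.0, 0.5, 2.0]
grip_width: 0.0002
grasp_force: 0.6
```

```bash
python3 - <<'E'
from h import *
import cv2
b=cv2.imread("pics/s4.png")[172:240,225:262].max(2)
i=cv2.resize(cv2.convertScaleAbs(env.read_camera("side")[90:240,255:405,::-1],alpha=1.5),(400,400),interpolation=2)
a=i[172:240,225:262].max(2);cv2.imwrite("pics/s5.png",i)
print((b<75).sum(),(a<75).sum())
E
```

```text
673 331
```

View pics/s5.png

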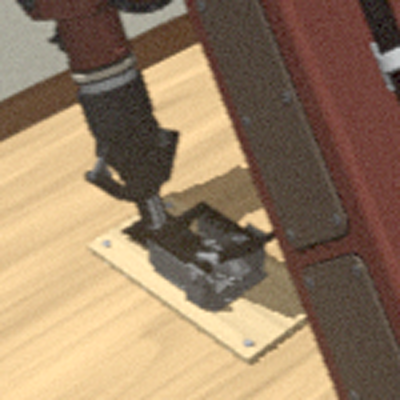

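The jaw has snapped shut: the bow lies level at about (205,225) and the lever has risen at (265,240). I'll retreat up and forward, clear of the bow.

>>> carry_out:
  motion:
    - [[0.002, 0, 0.006, 0, 0, 0, 255], [0.008, 0, 0.018, 0, 0, 0, 255], [0.016, 0, 0.035, 0, 0, 0, 255], [0.025, 0, 0.06, 0, 0, 0, 255], [0.03, 0, 0.09, 0, 0, 0, 255], [0.03, 0, 0.11, 0, 0, 0, 255], [0.03, 0, 0.12, 0, 0, 0, 255], [0.03, 0, 0.12, 0, 0, 0, 255]]

```text
clock: 22.55
ee_pos: [0.7304, -0.092, 0.2184]
orientation: [-3.14, 0.423, 0.031]
contact_force: [0.9, -0.5, 0.1]
grip_width: 0.0001
grasp_force: 0.0
```

>>> carry_out:
  motion:
    - [[0, 0, 0, 0, 0, 0, 255], [0, 0, 0, 0, 0, 0, 255], [0, 0, 0, 0, 0, 0, 255], [0, 0, 0, 0, 0, 0, 255], [0, 0, 0, 0, 0, 0, 255], [0, 0, 0, 0, 0, 0, 255], [0, 0, 0, 0, 0, 0, 255], [0, 0, 0, 0, 0, 0, 255]]

```text
clock: 23.22
ee_pos: [0.728, -0.0917, 0.2129]
orientation: [-3.138, 0.432, 0.032]
contact_force: [0.2, 0.0, -0.9]
grip_width: 0.0002
grasp_force: 0.0
```

```bash
python3 -c "
from plant import env
print(env.sign_off())"
```

```text
the job is handed in; nothing more can be done
None
```

The trap was set (highest force reading about 23 N on the lever), held open by itself, was tripped at the treadle lip (highest reading about 10 N) and snapped shut; the arm was withdrawn clear and the job handed in at about 23 s.

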